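Shift the rack shaker into top gear

ROBOT

A 6-joint arm with a two-finger parallel gripper is mounted at the origin on the work surface. World frame = base frame: x ahead of the robot, y to its left, z up, the work surface at z = 0. Lengths are in m, angles in degrees, forces in N, time in s.
With the tool pointing down it reaches from about 0.25 to 0.725 m from the base axis. Payload 9.7 kg.
Tool frame: the origin (TCP) lies at the very end of the fingers, on their centre line; the grasp point (between the pads) lies 19 mm behind it; z points along the fingers, y is the line along which they close (so a half turn about z gives the same grasp; the last joint's range is limited). The gripper opens to 85 mm and grips with 20 to 120 N. Pads are 22 mm wide; open, the fingers measure 114 mm over their backs; the gripper's body (76 mm by 85 mm) begins 54 mm behind the grasp point. The pads swing forward as they close: fully open they stand 13 mm farther back than shut.
Start: joints at [74.771, 4.979, 10.078, 95.1, 0, 90], TCP at [0.144, 0.531, 0.231] pointing down, gripper open.
Joint ranges: [-179.16, 179.16], [-48.56, 103.87], [-65.8, 70.77], [-126.05, 130.52], [-82.76, 87.17], [-180, 180]. Speed limits (degrees/s): [127.2, 127.2, 147.25, 180, 180, 180].

INTERFACE

Orientations are given as [roll, pitch, yaw] about the fixed x, y, z axes, in that order (R = Rz(yaw) Ry(pitch) Rx(roll)).
In Python, from workcell import telemetry, optics, workorder gives the robot as it stands.
- The arm moves only by the shell command python3 -m handwheel 'ROWS' [FORCE]. ROWS is JSON, a list of rows, each an object of numbers: "tx", "ty", "tz": the shift along the tool's x, y, z in m; "ax", "ay", "az": the turn, a rotation vector about the tool's x, y, z in degrees; "jaw": the gripper command: -1 is shut, 1 is fully open, values between are in proportion. A call has exactly 10 rows; each row shifts and turns the commanded pose from where the row before left it, along the tool's axes as they then stand; what a row does not reach is not made up. A row lasts 1/8 s, in which the tool goes at most 62.5 mm and 10.7 degrees, less where a joint would pass 70% of its speed; a pose out of reach is approached as far as the arm can. A call is refused whole if a number of a shift passes 0.0625 or a number of a turn 10.7, either way. A call with a gripper value outside its range is refused whole. The fingers move at their own pace and stop on an object; FORCE is the grip in N (left out, the last holds). Time passes only in rows, so rows that do not move let the fingers close, or fill a call up. It gives the time, the measured TCP pose, the force, the opening and the grip force at its end, in the units of the state.
- telemetry.get_obs(): the state, without advancing time (a new reading comes with each control period).
- optics.camera(name): name is "scene" or "side" or "wrist"; returns a dict with "color" (420x560x3 uint8, red, green, blue), "K" (3x3 intrinsics, pixels), "extrinsics" (4x4, takes a point from camera to world coordinates); the wrist camera has in their place "mount" (4x4, takes a point from camera to tool coordinates, whose origin is the TCP and whose axes are the flange's). Camera axes: x right, y down, z forward; pixel columns grow to the right and rows downward; lengths in m; the calibration is good to about 2 mm. A picture is of the moment at which its call begins: read the wrist's pose just before it. There is no depth.
- workorder.job_done(): hands the job in; it is judged then, once.
The state is a dict: "time": time; "q": joint angles; "qd": joint speeds; "joint_efforts": joint torques, N m; "ee_pos": TCP position; "tcp_rot": TCP orientation; "wrist_force": force on the tool from outside, world axes, zero at the start; "torque": the same for the moment, N m; "opening": finger opening in m; "grasp_force": force on a finger pad.
Only numpy, scipy, OpenCV 4.12 (cv2) and the standard library are available. Lean on these libraries where they do the work, as an engineer would, in place of code of your own. Each camera call takes 0.05 s, during which the arm holds its last target. There are 200 camera calls.

TASK

Shift the tube shaker into top gear: push its gear lever through the H-shaped gate into the four-dot slot (the right-hand channel, at the back, seen from the shaker's front panel on the robot's side) until it is fully home, and leave it there. Push the lever with the fingertips or the outside of the fingers, without forcing it and never taking the knob or rod between the fingers, and leave the racks, tubes, pen and everything else on the bench where they are.

Things in the scene. Friction and masses are not known exactly. Their poses are not given: they have to be found in the camera images.
- shaker: The rack shaker: cream casing 260 x 450 mm, 85 mm high, gear console (225 x 200 mm, top 150 mm above the bench) at its right end, rack platform at its left. Origin: on the bench under the gate's centre. +x to its back, away from the front panel with the dials, +y to its left, towards the platform, whose rim begins 125 mm from the origin; the rack on it reaches 182 mm above the bench.
- gate_centre (a point): Centre of the H gate, on the top face of the steel gate plate (134 x 104 x 8 mm), 158 mm above the bench; axes as shaker. Two channels along x, 14 mm wide, at y = +15 mm (left) and -15 mm (right), end 27 mm before and behind it; only the neutral cross slot along y (x -8 to +8 mm) joins them. Slots: left front one stamped dot, left back two, right front three, right back four.
- four_dot_slot (a point): Point on the plate's top face where the lever's axis stands, near enough, when fully home in the right back slot: 22 mm behind and 15 mm right of gate_centre. Axes as shaker.
- knob (a point): Centre of the black ball knob, 34 mm in diameter, on top of the gear lever, 239 mm above the bench with the lever upright. It swings 165 mm from the pivot, which lies 84 mm below gate_centre: it stands about 41 mm before or behind the gate's centre with the lever at a slot's end, and 31 mm left or right of it in a channel.
- shaft (a point): Point on the axis of the lever's bare steel rod (10 mm diameter), 38 mm below the knob's centre; z along the rod to the knob. The lever stays where it is left (no spring); moving it takes about 3 N at the knob.
- cross (a joint): Sideways tilt of the lever (rad): 0 in the middle, -0.186 in the left channel, +0.186 in the right channel (play about 0.013 either way); positive leans right, to the shaker's -y. At the start the lever is in the left channel.
- shift (a joint): Fore and aft tilt of the lever (rad): 0 neutral, about -0.258 fully home in a front slot, +0.258 in a back slot; positive leans to the shaker's back. The lever crosses between channels only near neutral: within about 0.035 freely, to about 0.06 the round noses of the tongues guide it in. At the start it may be anywhere along the left channel, front slot to back slot.
- shaker_rack: White foam rack, 110 x 180 x 40 mm, with orange-capped tubes (68 mm high over the caps), loose on the shaker's platform. Origin: centre of its underside.
- tube_block: Small foam block with two capped tubes, 34 x 58 mm, 56 mm high, loose on the console behind and right of the gate. Origin: centre of its underside.
- marker_pen: Marker pen, 130 mm long, 14 mm thick, lying on the console in front of the gate, along y. Origin: centre of its underside.
- water_bottle: Clear water bottle, 64 mm diameter, 190 mm high, on the bench. Origin: centre of its underside.
- wipes_box: White box of wipes, 110 x 200 x 85 mm, on the bench to the right. Origin: centre of its underside.
- spray_bottle: Spray bottle, 76 mm diameter, 218 mm high, on the bench to the right. Origin: centre of its underside.
- swab_tin: Square steel tin of wrapped swabs, 85 x 85 mm, about 190 mm high over the swabs, on the bench to the left. Origin: centre of its underside.
- spare_rack: Foam rack of capped tubes like shaker_rack, on the bench to the left. Origin: centre of its underside.

How it is judged (in metres and radians):
On the way:
1. the lever has come across through neutral into the right-hand channel (value of joint cross above 0.13 rad and value of joint shift between -0.19 and 0.19 rad), for 0.04 s.
At the end, for the whole second after the job is handed in: The lever stands at rest in the right back (four-dot) slot, fully home: joint shift above 0.225 (the slot's end is at about 0.258) and joint cross above 0.15 (value of joint shift above 0.225 rad and value of joint cross above 0.15 rad and velocity of joint shift between -0.05 and 0.05 rad/s); the robot touches nothing.
It fails at once if the knob or the rod is taken between the fingers (distance between the grasp point and knob below 0.015 m or distance between the grasp point and shaft below 0.009 m).
It fails at once if the lever or the shaker is forced: pushed with more than 60 N (contact force between the fingers and shaker above 60 N).
It fails at once if something standing on the shaker (rack, tube block or pen) is moved or lifted by more than 20 mm (distance of any of shaker_rack, tube_block, marker_pen from where it was at the start of the episode above 0.02 m).
It fails at once if something loose on the bench is moved or lifted by more than 20 mm (distance of any of water_bottle, wipes_box, spray_bottle, swab_tin, spare_rack from where it was at the start of the episode above 0.02 m).
It also fails if it takes over 51 s, if anything falls off the work surface, if the arm or the gripper's body presses on something with over 40 N, if the wrist force passes 120 N, or if a joint passes its speed limit or range.

## Working session

There is one attempt and no reset: what is moved stays moved. The work goes in short steps, Python scripts to look and compute and a shell command to move; the robot and the scene stay as the last step left them, time stands still between calls to the robot, and variables do not carry over. Pictures are saved under pics/ and viewed, at most 14 in all, crops included, and the job is handed in when it is done.

```bash
mkdir -p pics; ls
python3 - <<'E'
from workcell import telemetry, optics
import cv2
o=telemetry.get_obs();print(o['time'],o['ee_pos'],o['tcp_rot'],o['opening'],o['wrist_force'])
for n in("scene","side"):
    c=optics.camera(n);cv2.imwrite(f"pics/{n}0.png",c["color"][:,:,::-1]);print(n,c["K"].tolist(),c["extrinsics"].round(4).tolist())
E
```

```text
pics
0.0 [0.14442404 0.53044411 0.23057631] [-1.79921710e+02  1.26901068e-03  1.64768787e+02] 0.08545590151994002 [ 0.05074725 -0.39860246 -0.17505718]
scene [[423.30359063557705, 0.0, 279.3730325288656], [0.0, 423.30359063557705, 203.26741020689983], [0.0, 0.0, 1.0]] [[0.7083, 0.5086, -0.4895, 1.1183], [0.7059, -0.5158, 0.4855, -0.5651], [-0.0056, -0.6894, -0.7243, 1.0189], [0.0, 0.0, 0.0, 1.0]]
side [[535.1697281810183, 0.0, 279.08870752379585], [0.0, 535.1697281810183, 207.35538158251364], [0.0, 0.0, 1.0]] [[0.9877, -0.077, 0.1359, 0.2842], [-0.1562, -0.5023, 0.8505, -1.5909], [0.0028, -0.8613, -0.5081, 1.1132], [0.0, 0.0, 0.0, 1.0]]
```

View pics/scene0.png

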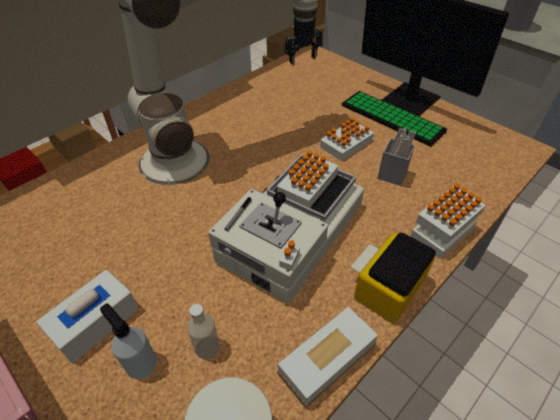

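View pics/side0.png

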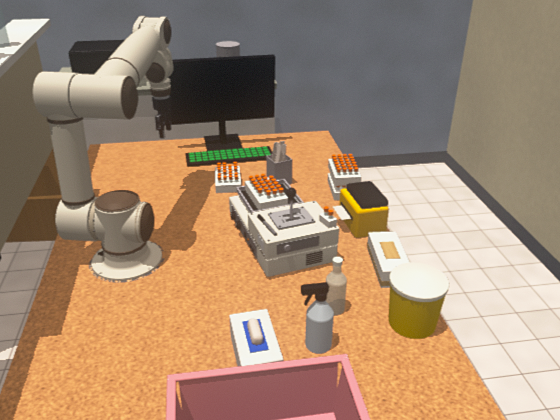

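The scene view shows the shaker in the middle, the knob near (279,199), the plate near (271,224), the pen at (238,213) and the tube block at (290,252). In the side view the knob is near (291,191) and the plate near (291,217). I'll enlarge both.

Run:
```python
import cv2,numpy as np
a=cv2.imread("pics/scene0.png")[180:265,220:320];b=cv2.imread("pics/side0.png")[175:245,240:350]
a=cv2.resize(a,None,fx=4,fy=4,interpolation=cv2.INTER_CUBIC);b=cv2.resize(b,(390,248),interpolation=cv2.INTER_CUBIC)
h=np.zeros((340,800,3),np.uint8);h[:,:400]=a;h[:248,405:795]=b;cv2.imwrite("pics/crop0.png",h)
```

```text
(no output)
```

View pics/crop0.png

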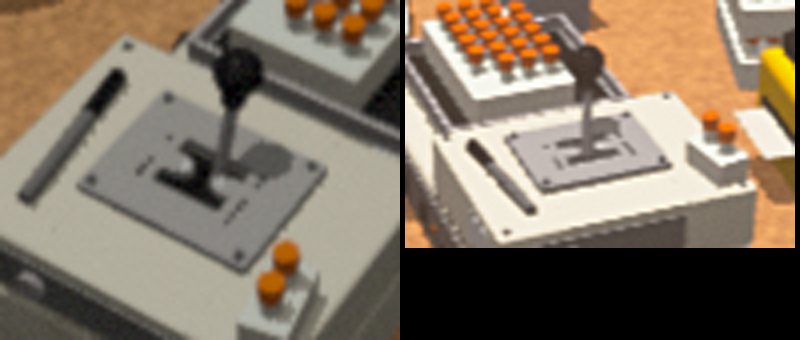

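Scene crop: plate corners at left (78,186), top (165,92), right (326,168), bottom (243,272), knob at (237,72). Side crop: plate corners about (505,135), (637,103), (672,166), (542,191), knob at (588,60). The lever leans towards the left back, so it is in the left channel.

```bash
cat > h.py <<'E'
import numpy as np
from workcell import telemetry, optics
def ray(c,uv,E=None):
    E=np.array(c["extrinsics"]) if E is None else E
    d=E[:3,:3]@np.linalg.solve(c["K"],[uv[0],uv[1],1]); return E[:3,3],d/np.linalg.norm(d)
def plane(c,uv,z,E=None):
    o,d=ray(c,uv,E); return o+d*(z-o[2])/d[2]
def tri(rs):
    A=sum(np.eye(3)-np.outer(d,d) for o,d in rs);b=sum((np.eye(3)-np.outer(d,d))@o for o,d in rs)
    return np.linalg.solve(A,b)
E
python3 - <<'E'
from h import *
S=optics.camera("scene");D=optics.camera("side")
s=lambda x,y:(x/4+220-.4,y/4+180-.4); t=lambda x,y:((x-405)/3.545+240-.4,y/3.545+175-.4)
for n,c,P in(("scene",S,[s(*p) for p in((78,186),(165,92),(326,168),(243,272))]),("side",D,[t(*p) for p in((542,191),(505,135),(637,103),(672,166))])):
    q=np.array([plane(c,p,.158) for p in P])[:,:2]   # RF, LF, LB, RB
    x=(q[2]+q[3]-q[0]-q[1])/2;y=(q[1]+q[2]-q[0]-q[3])/2
    print(n,q.mean(0).round(4),np.linalg.norm(x),np.linalg.norm(y),np.degrees(np.arctan2(x[1],x[0])),np.degrees(np.arctan2(-y[0],y[1])))
print(tri([ray(S,s(237,72)),ray(D,t(588,60))]))
pen=[plane(S,s(*p),.157) for p in((118,78),(25,198))];print("pen",pen)
print("blk caps",[plane(S,s(*p),.204) for p in((286,247),(270,280))])
print("rackrim",[plane(S,s(*p),.15) for p in((118,38),(200,50))])
E
```

```text
scene [ 0.5729 -0.0596] 0.1318060233498532 0.10347448469736467 11.787015995023323 12.268256538035356
side [ 0.5726 -0.058 ] 0.13805464685671692 0.1143287945312111 13.818642378809702 7.382357818347163
[ 0.57537107 -0.02839659  0.23815126]
pen [array([ 0.46306199, -0.03619444,  0.157     ]), array([ 0.50139052, -0.15451965,  0.157     ])]
blk caps [array([ 0.67883824, -0.08991505,  0.204     ]), array([ 0.68947029, -0.11490176,  0.204     ])]
rackrim [array([ 0.42749492, -0.00440195,  0.15      ]), array([0.47919289, 0.02907405, 0.15      ])]
```

```bash
python3 -m handwheel '[{"tz":-0.05,"az":10.5,"jaw":-1},{"tz":-0.05,"az":10.5,"jaw":-1},{"az":10.5,"jaw":-1},{"az":10.5,"jaw":-1},{"az":10.5,"jaw":-1},{"az":10.5,"jaw":-1},{"jaw":-1},{"tx":-0.03,"ty":0.017,"jaw":-1},{"tx":-0.045,"ty":0.0256,"jaw":-1},{"tx":-0.045,"ty":0.0256,"jaw":-1}]' 30 && python3 -m handwheel '[{"tx":-0.045,"ty":0.0256,"jaw":-1},{"tx":-0.045,"ty":0.0256,"jaw":-1},{"tx":-0.045,"ty":0.0256,"jaw":-1},{"tx":-0.045,"ty":0.0256,"jaw":-1},{"tx":-0.045,"ty":0.0256,"jaw":-1},{"tx":-0.045,"ty":0.0256,"jaw":-1},{"tx":-0.045,"ty":0.0256,"jaw":-1},{"tx":-0.045,"ty":0.0256,"jaw":-1},{"tx":-0.045,"ty":0.0256,"jaw":-1},{"tx":-0.045,"ty":0.0256,"jaw":-1}]'
python3 - <<'E'
from h import *
import cv2
o=telemetry.get_obs();print(o['time'],o['ee_pos'],o['tcp_rot'],o['q'],o['opening'])
c=optics.camera("wrist");cv2.imwrite("pics/w1.png",c["color"][:,:,::-1]);print(c["K"].tolist(),c["mount"].round(4).tolist())
E
```

```text
0.2 [0.14443332 0.53056219 0.23086399] [-1.79954338e+02 -5.47799785e-04  1.64770868e+02] [7.47712828e+01 4.99935332e+00 1.00532331e+01 9.50995420e+01
 5.48130581e-04 9.00004149e+01] 0.08530554208328454
[[369.8681881365102, 0.0, 282.72150311219735], [0.0, 369.8681881365102, 209.53771806456913], [0.0, 0.0, 1.0]] [[0.0007, -0.963, -0.2693, 0.068], [1.0, 0.0009, -0.0008, 0.0004], [0.001, -0.2693, 0.963, -0.1435], [0.0, 0.0, 0.0, 1.0]]$[0]: bad value
```

View pics/w1.png

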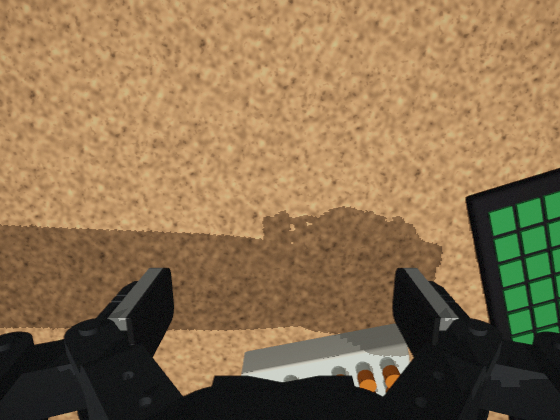

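The call was refused, so the arm is still at the start (the open fingers show at (150,290) and (415,290), bench below). I'll retry with all the keys in each row.

```bash
python3 -m handwheel '[{"tx":0,"ty":0,"tz":-0.05,"ax":0,"ay":0,"az":10.5,"jaw":-1},{"tx":0,"ty":0,"tz":-0.05,"ax":0,"ay":0,"az":10.5,"jaw":-1},{"tx":0,"ty":0,"tz":0,"ax":0,"ay":0,"az":10.5,"jaw":-1},{"tx":0,"ty":0,"tz":0,"ax":0,"ay":0,"az":10.5,"jaw":-1},{"tx":0,"ty":0,"tz":0,"ax":0,"ay":0,"az":10.5,"jaw":-1},{"tx":0,"ty":0,"tz":0,"ax":0,"ay":0,"az":10.5,"jaw":-1},{"tx":0,"ty":0,"tz":0,"ax":0,"ay":0,"az":0,"jaw":-1},{"tx":-0.03,"ty":0.017,"tz":0,"ax":0,"ay":0,"az":0,"jaw":-1},{"tx":-0.045,"ty":0.0256,"tz":0,"ax":0,"ay":0,"az":0,"jaw":-1},{"tx":-0.045,"ty":0.0256,"tz":0,"ax":0,"ay":0,"az":0,"jaw":-1}]' 30
```

```text
time: 1.5
ee_pos: [0.2363, 0.4261, 0.3311]
tcp_rot: [-180.0, 0.0, 102.1]
wrist_force: [0.6, 0.2, 0.7]
opening: -0.0001
grasp_force: 0.0
```

```bash
python3 -m handwheel '[{"tx":-0.05,"ty":0.029,"tz":0,"ax":0,"ay":0,"az":0,"jaw":-1},{"tx":-0.05,"ty":0.029,"tz":0,"ax":0,"ay":0,"az":0,"jaw":-1},{"tx":-0.05,"ty":0.029,"tz":0,"ax":0,"ay":0,"az":0,"jaw":-1},{"tx":-0.05,"ty":0.029,"tz":0,"ax":0,"ay":0,"az":0,"jaw":-1},{"tx":-0.05,"ty":0.029,"tz":0,"ax":0,"ay":0,"az":0,"jaw":-1},{"tx":-0.05,"ty":0.029,"tz":0,"ax":0,"ay":0,"az":0,"jaw":-1},{"tx":-0.05,"ty":0.029,"tz":0,"ax":0,"ay":0,"az":0,"jaw":-1},{"tx":-0.05,"ty":0.029,"tz":0,"ax":0,"ay":0,"az":0,"jaw":-1},{"tx":-0.05,"ty":0.029,"tz":0,"ax":0,"ay":0,"az":0,"jaw":-1},{"tx":-0.04,"ty":0.02,"tz":0,"ax":0,"ay":0,"az":0,"jaw":-1}]'
python3 - <<'E'
from h import *
import cv2
o=telemetry.get_obs();print(o['time'],o['ee_pos'],o['tcp_rot'],o['q'],o['opening'])
c=optics.camera("wrist");cv2.imwrite("pics/w2.png",c["color"][:,:,::-1])
E
```

```text
time: 2.75
ee_pos: [0.612, 0.0028, 0.3307]
tcp_rot: [-180.0, -0.0, 102.0]
wrist_force: [0.8, -0.1, -0.1]
opening: 0.0
grasp_force: 0.0
2.75 [0.6119764  0.00278328 0.33066434] [-1.79969534e+02 -5.06887848e-03  1.02016850e+02] [ 2.61160115e-01  1.84186918e+01  3.72209937e+01  1.08833162e+02
 -1.24461706e-03  7.82443088e+01] 2.711096143820797e-05
```

View pics/w2.png

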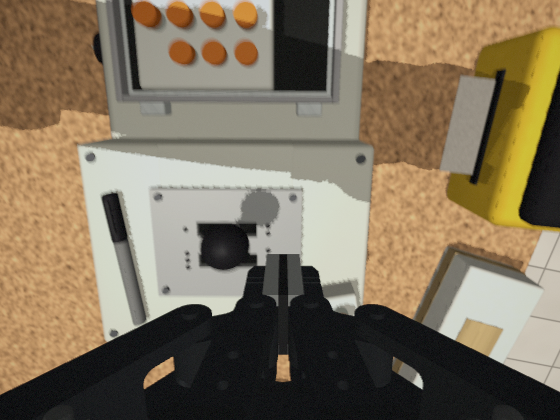

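The wrist view shows the knob at (225,246), plate corners at (151,188), (302,186) and (157,297), and the fingers at (283,290). Image right is the shaker's back and image up is its left.

```bash
cat >> h.py <<'E'
from scipy.spatial.transform import Rotation as R
def wE(c,o):
    T=np.eye(4);T[:3,:3]=R.from_euler("xyz",o["tcp_rot"],degrees=True).as_matrix();T[:3,3]=o["ee_pos"]
    return T@np.array(c["mount"])
E
python3 - <<'E'
from h import *
import cv2
o=telemetry.get_obs();c=optics.camera("wrist");E=wE(c,o)
LF,LB,RF=[plane(c,p,.158,E)[:2] for p in((151,188),(302,186),(157,297))]
ctr=(LB+RF)/2;x=LB-LF;y=LF-RF
print(ctr,np.linalg.norm(x),np.linalg.norm(y),np.degrees([np.arctan2(x[1],x[0]),np.arctan2(-y[0],y[1])]))
S=optics.camera("scene");D=optics.camera("side")
k=plane(c,(225,246),.237,E);print("wrist knob",k)
K=tri([ray(c,(225,246),E),ray(S,(278.9,197.6)),ray(D,(291.2,191.5))]);print(K)
a=np.radians(12.3)
for p in(k,K):
    d=p[:2]-ctr;print("knob rel",np.cos(a)*d[0]+np.sin(a)*d[1],-np.sin(a)*d[0]+np.cos(a)*d[1])
# fingertip corners at height of TCP
print("tip",[R.from_euler("xyz",o["tcp_rot"],degrees=True).inv().apply(plane(c,p,o["ee_pos"][2],E)-o["ee_pos"]).round(4) for p in((264,255),(301,255),(248,267),(318,267))])
E
```

```text
[ 0.57485276 -0.06259285] 0.13126043256418188 0.10560287136295908 [12.7249474   9.46913401]
wrist knob [ 0.58069789 -0.03179051  0.237     ]
[ 0.57764806 -0.0301792   0.23974502]
knob rel 0.01227279319056007 0.028850096934644753
knob rel 0.00963623687885409 0.03107413106903514
tip [array([ 0.0085, -0.0074,  0.    ]), array([ 0.0085,  0.008 , -0.    ]), array([ 0.003 , -0.0143,  0.    ]), array([ 0.0031,  0.0152, -0.    ])]
```

```bash
python3 -m handwheel '[{"tx":-0.024,"ty":0.005,"tz":0,"ax":0,"ay":0,"az":0,"jaw":-1},{"tx":0,"ty":0,"tz":0.036,"ax":0,"ay":0,"az":0,"jaw":-1},{"tx":0,"ty":0,"tz":0.036,"ax":0,"ay":0,"az":0,"jaw":-1},{"tx":0,"ty":0,"tz":0.034,"ax":0,"ay":0,"az":0,"jaw":-1},{"tx":0,"ty":0,"tz":0,"ax":0,"ay":0,"az":0,"jaw":-1},{"tx":0,"ty":-0.005,"tz":0,"ax":0,"ay":0,"az":0,"jaw":-1},{"tx":0,"ty":-0.005,"tz":0,"ax":0,"ay":0,"az":0,"jaw":-1},{"tx":0,"ty":-0.003,"tz":0,"ax":0,"ay":0,"az":0,"jaw":-1},{"tx":0,"ty":-0.003,"tz":0,"ax":0,"ay":0,"az":0,"jaw":-1},{"tx":0,"ty":0,"tz":0,"ax":0,"ay":0,"az":0,"jaw":-1}]'
cat > look.py <<'E'
from h import *
import cv2,sys
o=telemetry.get_obs();a=np.radians(12.3);G=np.array([.574,-.061])
rel=lambda p:(round(1e3*(np.cos(a)*(p[0]-G[0])+np.sin(a)*(p[1]-G[1])),1),round(1e3*(-np.sin(a)*(p[0]-G[0])+np.cos(a)*(p[1]-G[1])),1))
f=o["wrist_force"];print(round(o["time"],2),"tcp rel",rel(o["ee_pos"]),"z",o["ee_pos"][2].round(4),"F shaker",np.round([np.cos(a)*f[0]+np.sin(a)*f[1],-np.sin(a)*f[0]+np.cos(a)*f[1],f[2]],1))
ims=[]
for n in("scene","side"):
    c=optics.camera(n);ims.append(c["color"][:,:,::-1])
c=optics.camera("wrist")
h=np.zeros((520,800,3),np.uint8)
h[:240,:400]=cv2.resize(ims[0][180:240,230:330],(400,240),interpolation=cv2.INTER_CUBIC)
h[:240,400:]=cv2.resize(ims[1][175:235,240:340],(400,240),interpolation=cv2.INTER_CUBIC)
h[240:,:400]=cv2.resize(c["color"][140:420,80:480,::-1],(400,280))
cv2.imwrite(sys.argv[1],h)
E
python3 look.py pics/l1.png
```

```text
time: 4.2
ee_pos: [0.6052, -0.021, 0.2259]
tcp_rot: [179.9, 0.0, 101.8]
wrist_force: [2.0, 1.6, 2.4]
opening: 0.0002
grasp_force: 1.2
4.2 tcp rel (np.float64(39.0), np.float64(32.4)) z 0.2259 F shaker [2.3 1.2 2.4]
```

View pics/l1.png

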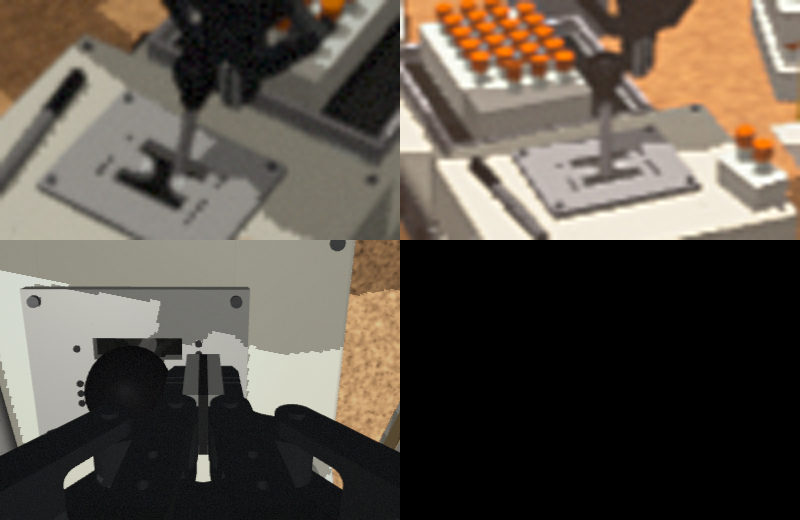

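The wrist crop shows the knob at (126,388), 30 mm in front of the TCP and touching the finger's side at x'≈+9 mm. It needs to go 9 mm forward to reach neutral.

```bash
python3 -m handwheel '[{"tx":0,"ty":-0.002,"tz":0,"ax":0,"ay":0,"az":0,"jaw":-1},{"tx":0,"ty":-0.002,"tz":0,"ax":0,"ay":0,"az":0,"jaw":-1},{"tx":0,"ty":-0.002,"tz":0,"ax":0,"ay":0,"az":0,"jaw":-1},{"tx":0,"ty":-0.002,"tz":0,"ax":0,"ay":0,"az":0,"jaw":-1},{"tx":0,"ty":-0.001,"tz":0,"ax":0,"ay":0,"az":0,"jaw":-1},{"tx":0,"ty":0,"tz":0,"ax":0,"ay":0,"az":0,"jaw":-1},{"tx":0,"ty":0,"tz":0,"ax":0,"ay":0,"az":0,"jaw":-1},{"tx":0,"ty":0.005,"tz":0,"ax":0,"ay":0,"az":0,"jaw":-1},{"tx":0,"ty":0.005,"tz":0,"ax":0,"ay":0,"az":0,"jaw":-1},{"tx":0,"ty":0,"tz":0,"ax":0,"ay":0,"az":0,"jaw":-1}]'; python3 look.py pics/l2.png
```

```text
time: 5.6
ee_pos: [0.6061, -0.0207, 0.2247]
tcp_rot: [-179.9, -0.0, 101.8]
wrist_force: [-0.5, 0.1, 1.1]
opening: -0.0004
grasp_force: 0.0
5.6 tcp rel (np.float64(39.9), np.float64(32.5)) z 0.2247 F shaker [-0.4  0.2  1.1]
```

View pics/l2.png

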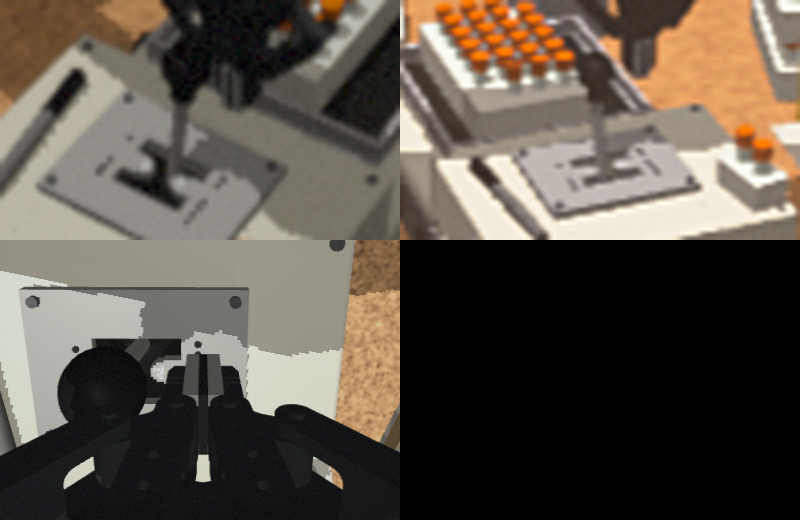

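The knob is now at crop (101,391), x'≈0 against the plate centre, so the lever is in neutral. Next I go round to its left side and push right.

```bash
python3 -m handwheel '[{"tx":0.04,"ty":0,"tz":0,"ax":0,"ay":0,"az":0,"jaw":-1},{"tx":0,"ty":0,"tz":0,"ax":0,"ay":0,"az":0,"jaw":-1},{"tx":0,"ty":-0.04,"tz":0,"ax":0,"ay":0,"az":0.4,"jaw":-1},{"tx":0,"ty":0,"tz":0,"ax":0,"ay":0,"az":0,"jaw":-1},{"tx":-0.006,"ty":0,"tz":0,"ax":0,"ay":0,"az":0,"jaw":-1},{"tx":-0.006,"ty":0,"tz":0,"ax":0,"ay":0,"az":0,"jaw":-1},{"tx":-0.004,"ty":0,"tz":0,"ax":0,"ay":0,"az":0,"jaw":-1},{"tx":-0.004,"ty":0,"tz":0,"ax":0,"ay":0,"az":0,"jaw":-1},{"tx":-0.004,"ty":0,"tz":0,"ax":0,"ay":0,"az":0,"jaw":-1},{"tx":-0.004,"ty":0,"tz":0,"ax":0,"ay":0,"az":0,"jaw":-1}]'; python3 look.py pics/l3.png
```

```text
time: 7.0
ee_pos: [0.5642, -0.0174, 0.2254]
tcp_rot: [180.0, -0.0, 101.4]
wrist_force: [-0.4, 3.5, 3.1]
opening: 0.0
grasp_force: 1.6
7.0 tcp rel (np.float64(-0.3), np.float64(44.7)) z 0.2254 F shaker [0.4 3.5 3.1]
```

View pics/l3.png

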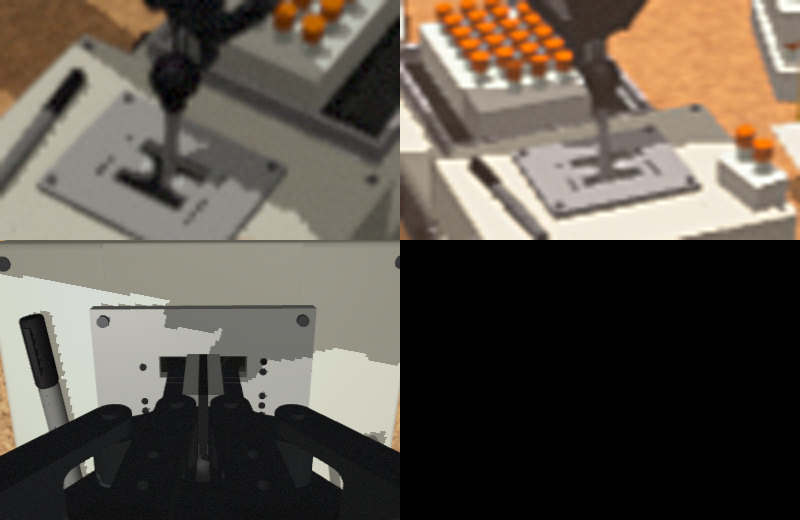

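The scene crop shows the finger behind the knob at (175,85), with 3.5 N of force, so the lever is crossing freely. I'll keep pushing.

```bash
python3 -m handwheel '[{"tx":-0.005,"ty":0,"tz":0,"ax":0,"ay":0,"az":0,"jaw":-1},{"tx":-0.005,"ty":0,"tz":0,"ax":0,"ay":0,"az":0,"jaw":-1},{"tx":-0.005,"ty":0,"tz":0,"ax":0,"ay":0,"az":0,"jaw":-1},{"tx":-0.005,"ty":0,"tz":0,"ax":0,"ay":0,"az":0,"jaw":-1},{"tx":-0.005,"ty":0,"tz":0,"ax":0,"ay":0,"az":0,"jaw":-1},{"tx":-0.005,"ty":0,"tz":0,"ax":0,"ay":0,"az":0,"jaw":-1},{"tx":-0.005,"ty":0,"tz":0,"ax":0,"ay":0,"az":0,"jaw":-1},{"tx":-0.004,"ty":0,"tz":0,"ax":0,"ay":0,"az":0,"jaw":-1},{"tx":-0.002,"ty":0,"tz":0,"ax":0,"ay":0,"az":0,"jaw":-1},{"tx":0,"ty":0,"tz":0,"ax":0,"ay":0,"az":0,"jaw":-1}]'; python3 look.py pics/l4.png
```

```text
time: 8.4
ee_pos: [0.5721, -0.0576, 0.2251]
tcp_rot: [-180.0, 0.0, 101.4]
wrist_force: [1.3, 2.2, 0.8]
opening: -0.0001
grasp_force: 0.9
8.4 tcp rel (np.float64(-1.1), np.float64(3.7)) z 0.2251 F shaker [1.7 1.9 0.8]
```

View pics/l4.png

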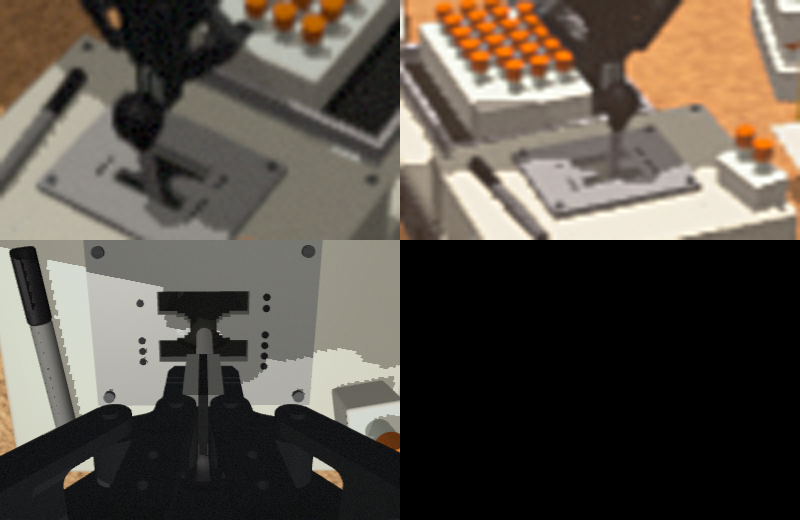

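The wrist crop shows the rod at (204,340), entering the right channel, with a few mm still to go.

```bash
python3 -m handwheel '[{"tx":-0.002,"ty":0,"tz":0,"ax":0,"ay":0,"az":0,"jaw":-1},{"tx":-0.002,"ty":0,"tz":0,"ax":0,"ay":0,"az":0,"jaw":-1},{"tx":-0.001,"ty":0,"tz":0,"ax":0,"ay":0,"az":0,"jaw":-1},{"tx":-0.001,"ty":0,"tz":0,"ax":0,"ay":0,"az":0,"jaw":-1},{"tx":0,"ty":0,"tz":0,"ax":0,"ay":0,"az":0,"jaw":-1},{"tx":0,"ty":0,"tz":0,"ax":0,"ay":0,"az":0,"jaw":-1},{"tx":0,"ty":0,"tz":0,"ax":0,"ay":0,"az":0,"jaw":-1},{"tx":0,"ty":0,"tz":0,"ax":0,"ay":0,"az":0,"jaw":-1},{"tx":0,"ty":0,"tz":0,"ax":0,"ay":0,"az":0,"jaw":-1},{"tx":0,"ty":0,"tz":0,"ax":0,"ay":0,"az":0,"jaw":-1}]'; python3 look.py pics/l5.png
```

```text
time: 9.8
ee_pos: [0.5733, -0.0633, 0.2253]
tcp_rot: [180.0, 0.0, 101.4]
wrist_force: [-0.4, 2.4, -0.8]
opening: -0.0001
grasp_force: 1.1
9.8 tcp rel (np.float64(-1.1), np.float64(-2.1)) z 0.2253 F shaker [ 0.2  2.4 -0.8]
```

```bash
python3 -m handwheel '[{"tx":-0.001,"ty":0,"tz":0,"ax":0,"ay":0,"az":0,"jaw":-1},{"tx":-0.001,"ty":0,"tz":0,"ax":0,"ay":0,"az":0,"jaw":-1},{"tx":0,"ty":0,"tz":0,"ax":0,"ay":0,"az":0,"jaw":-1},{"tx":0,"ty":0,"tz":0,"ax":0,"ay":0,"az":0,"jaw":-1},{"tx":0,"ty":0,"tz":0,"ax":0,"ay":0,"az":0,"jaw":-1},{"tx":0,"ty":0,"tz":0,"ax":0,"ay":0,"az":0,"jaw":-1},{"tx":0,"ty":0,"tz":0,"ax":0,"ay":0,"az":0,"jaw":-1},{"tx":0,"ty":0,"tz":0,"ax":0,"ay":0,"az":0,"jaw":-1},{"tx":0,"ty":0,"tz":0,"ax":0,"ay":0,"az":0,"jaw":-1},{"tx":0,"ty":0,"tz":0,"ax":0,"ay":0,"az":0,"jaw":-1}]'; python3 look.py pics/l5.png
```

```text
time: 11.2
ee_pos: [0.5736, -0.0648, 0.2252]
tcp_rot: [-180.0, -0.1, 101.4]
wrist_force: [-0.8, 5.1, -2.6]
opening: -0.0001
grasp_force: 2.7
11.2 tcp rel (np.float64(-1.2), np.float64(-3.7)) z 0.2252 F shaker [ 0.3  5.1 -2.6]
```

View pics/l5.png

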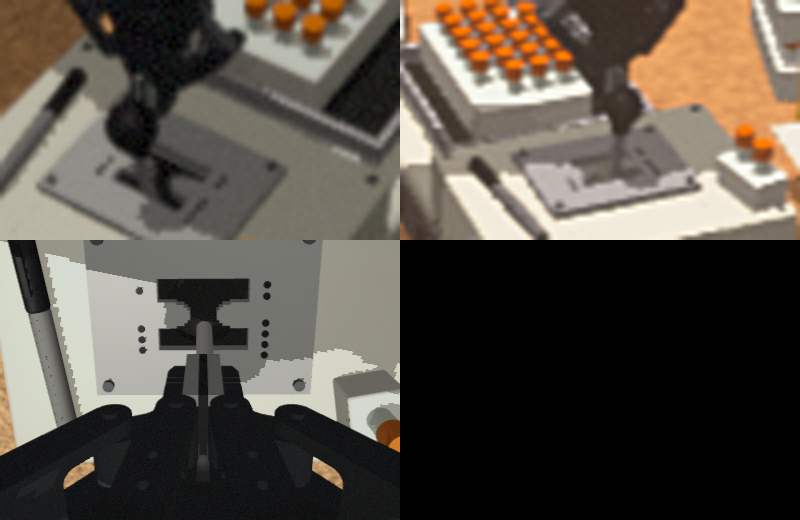

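The lever is against the right wall of the channel: the rod is at (204,340) over the right-hand slot and the force is rising. Now I go round to the front.

```bash
python3 -m handwheel '[{"tx":0.016,"ty":0,"tz":0,"ax":0,"ay":0,"az":0,"jaw":-1},{"tx":0,"ty":0,"tz":0,"ax":0,"ay":0,"az":0,"jaw":-1},{"tx":0,"ty":-0.052,"tz":0,"ax":0,"ay":0,"az":0,"jaw":-1},{"tx":0,"ty":0,"tz":0,"ax":0,"ay":0,"az":0.9,"jaw":-1},{"tx":-0.042,"ty":0,"tz":0.006,"ax":0,"ay":0,"az":0,"jaw":-1},{"tx":0,"ty":0,"tz":0,"ax":0,"ay":0,"az":0,"jaw":-1},{"tx":0,"ty":0.006,"tz":0,"ax":0,"ay":0,"az":0,"jaw":-1},{"tx":0,"ty":0.006,"tz":0,"ax":0,"ay":0,"az":0,"jaw":-1},{"tx":0,"ty":0.005,"tz":0,"ax":0,"ay":0,"az":0,"jaw":-1},{"tx":0,"ty":0,"tz":0,"ax":0,"ay":0,"az":0,"jaw":-1}]'; python3 look.py pics/l6.png
```

```text
time: 12.6
ee_pos: [0.5444, -0.0976, 0.2191]
tcp_rot: [-180.0, -0.0, 100.5]
wrist_force: [-0.8, -0.1, 0.3]
opening: 0.0001
grasp_force: 0.0
12.6 tcp rel (np.float64(-36.7), np.float64(-29.4)) z 0.2191 F shaker [-0.8  0.1  0.3]
```

View pics/l6.png

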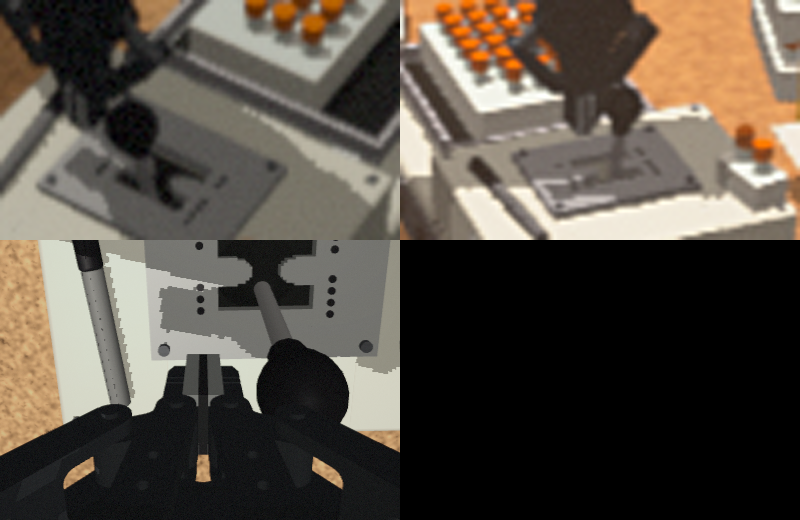

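The wrist crop shows the knob at (303,390), about 40 mm behind the TCP and in line with it, so it is well placed for the push. I'll turn the yaw back by 1.8° and push back.

```bash
python3 -m handwheel '[{"tx":0,"ty":0,"tz":0,"ax":0,"ay":0,"az":-1.8,"jaw":-1},{"tx":0,"ty":0.004,"tz":0,"ax":0,"ay":0,"az":0,"jaw":-1},{"tx":0,"ty":0.004,"tz":0,"ax":0,"ay":0,"az":0,"jaw":-1},{"tx":0,"ty":0.004,"tz":0,"ax":0,"ay":0,"az":0,"jaw":-1},{"tx":0,"ty":0.005,"tz":0,"ax":0,"ay":0,"az":0,"jaw":-1},{"tx":0,"ty":0.005,"tz":0,"ax":0,"ay":0,"az":0,"jaw":-1},{"tx":0,"ty":0.005,"tz":0,"ax":0,"ay":0,"az":0,"jaw":-1},{"tx":0,"ty":0.005,"tz":0,"ax":0,"ay":0,"az":0,"jaw":-1},{"tx":0,"ty":0.004,"tz":0,"ax":0,"ay":0,"az":0,"jaw":-1},{"tx":0,"ty":0,"tz":0,"ax":0,"ay":0,"az":0,"jaw":-1}]'; python3 look.py pics/l7.png
```

```text
time: 14.0
ee_pos: [0.5794, -0.0903, 0.219]
tcp_rot: [-180.0, -0.0, 102.3]
wrist_force: [-2.4, -0.2, -0.2]
opening: 0.0001
grasp_force: 0.8
14.0 tcp rel (np.float64(-1.0), np.float64(-29.8)) z 0.219 F shaker [-2.4  0.3 -0.2]
```

```bash
python3 -m handwheel '[{"tx":0,"ty":0.002,"tz":0,"ax":0,"ay":0,"az":0,"jaw":-1},{"tx":0,"ty":0.002,"tz":0,"ax":0,"ay":0,"az":0,"jaw":-1},{"tx":0,"ty":0.002,"tz":0,"ax":0,"ay":0,"az":0,"jaw":-1},{"tx":0,"ty":0.002,"tz":0,"ax":0,"ay":0,"az":0,"jaw":-1},{"tx":0,"ty":0.001,"tz":0,"ax":0,"ay":0,"az":0,"jaw":-1},{"tx":0,"ty":0.001,"tz":0,"ax":0,"ay":0,"az":0,"jaw":-1},{"tx":0,"ty":0,"tz":0,"ax":0,"ay":0,"az":0,"jaw":-1},{"tx":0,"ty":0,"tz":0,"ax":0,"ay":0,"az":0,"jaw":-1},{"tx":0,"ty":0,"tz":0,"ax":0,"ay":0,"az":0,"jaw":-1},{"tx":0,"ty":0,"tz":0,"ax":0,"ay":0,"az":0,"jaw":-1}]'; python3 look.py pics/l8.png
```

```text
time: 15.4
ee_pos: [0.5889, -0.0883, 0.2193]
tcp_rot: [180.0, 0.0, 102.3]
wrist_force: [-2.2, 0.1, -1.6]
opening: -0.0002
grasp_force: 1.1
15.4 tcp rel (np.float64(8.8), np.float64(-29.8)) z 0.2193 F shaker [-2.1  0.6 -1.6]
```

```bash
python3 -m handwheel '[{"tx":0,"ty":0.001,"tz":0,"ax":0,"ay":0,"az":0,"jaw":-1},{"tx":0,"ty":0.001,"tz":0,"ax":0,"ay":0,"az":0,"jaw":-1},{"tx":0,"ty":0.001,"tz":0,"ax":0,"ay":0,"az":0,"jaw":-1},{"tx":0,"ty":0,"tz":0,"ax":0,"ay":0,"az":0,"jaw":-1},{"tx":0,"ty":0,"tz":0,"ax":0,"ay":0,"az":0,"jaw":-1},{"tx":0,"ty":0,"tz":0,"ax":0,"ay":0,"az":0,"jaw":-1},{"tx":0,"ty":0,"tz":0,"ax":0,"ay":0,"az":0,"jaw":-1},{"tx":0,"ty":0,"tz":0,"ax":0,"ay":0,"az":0,"jaw":-1},{"tx":0,"ty":0,"tz":0,"ax":0,"ay":0,"az":0,"jaw":-1},{"tx":0,"ty":0,"tz":0,"ax":0,"ay":0,"az":0,"jaw":-1}]'; python3 look.py pics/l9.png
```

```text
time: 16.8
ee_pos: [0.5911, -0.0878, 0.2191]
tcp_rot: [-179.9, -0.0, 102.3]
wrist_force: [-6.7, -1.6, -1.6]
opening: 0.0001
grasp_force: 3.5
16.8 tcp rel (np.float64(11.0), np.float64(-29.8)) z 0.2191 F shaker [-6.9 -0.1 -1.6]
```

The force rises at TCP x'=11, just where the slot should end. I'll give it one more millimetre, then back off and lift.

```bash
python3 -m handwheel '[{"tx":0,"ty":0.001,"tz":0,"ax":0,"ay":0,"az":0,"jaw":-1},{"tx":0,"ty":0.001,"tz":0,"ax":0,"ay":0,"az":0,"jaw":-1},{"tx":0,"ty":0,"tz":0,"ax":0,"ay":0,"az":0,"jaw":-1},{"tx":0,"ty":-0.01,"tz":0,"ax":0,"ay":0,"az":0,"jaw":-1},{"tx":0,"ty":-0.03,"tz":0,"ax":0,"ay":0,"az":0,"jaw":-1},{"tx":0,"ty":-0.02,"tz":-0.02,"ax":0,"ay":0,"az":0,"jaw":-1},{"tx":0,"ty":0,"tz":-0.04,"ax":0,"ay":0,"az":0,"jaw":-1},{"tx":0,"ty":0,"tz":-0.04,"ax":0,"ay":0,"az":0,"jaw":-1},{"tx":0,"ty":0,"tz":0,"ax":0,"ay":0,"az":0,"jaw":-1},{"tx":0,"ty":0,"tz":0,"ax":0,"ay":0,"az":0,"jaw":-1}]'; python3 look.py pics/l10.png
```

```text
time: 18.2
ee_pos: [0.5353, -0.1, 0.32]
tcp_rot: [179.9, 0.0, 102.3]
wrist_force: [0.2, 0.0, -0.7]
opening: 0.0003
grasp_force: 0.0
18.2 tcp rel (np.float64(-46.1), np.float64(-29.9)) z 0.32 F shaker [ 0.3 -0.  -0.7]
```

View pics/l10.png

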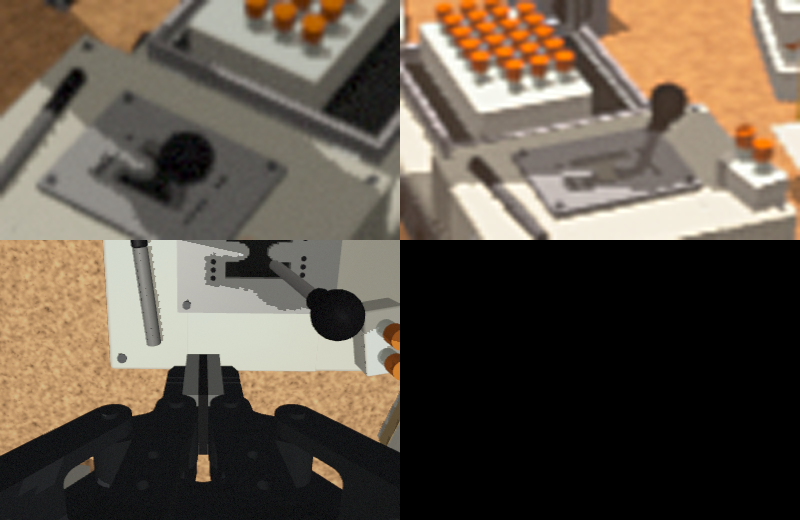

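The lever now leans right and back: knob at (186,158) in the scene crop, (668,102) in the side crop and (337,315) in the wrist crop. I'll check its position by triangulation.

Run:
```python
from h import *
o=telemetry.get_obs();c=optics.camera("wrist");E=wE(c,o);S=optics.camera("scene");D=optics.camera("side")
K=tri([ray(c,(417,215),E),ray(S,(276.1,219.1)),ray(D,(306.6,200.1))]);a=np.radians(12.3);d=K[:2]-[.574,-.061]
x,y=np.cos(a)*d[0]+np.sin(a)*d[1],-np.sin(a)*d[0]+np.cos(a)*d[1]
print(K,x,y,np.arctan2(x,K[2]-.074),np.arctan2(-y,K[2]-.074))
```

```text
[ 0.61891284 -0.08129999  0.2315477 ] 0.03955737988093812 -0.02940181468193209 0.24599668528869434 0.18449931314570078
```

The measured tilts are shift ≈ 0.246 and cross ≈ 0.184, at the slot's end, and the robot is clear of everything.

```bash
python3 -c "
from workcell import workorder
print(workorder.job_done())"
```

```text
the job is handed in; nothing more can be done
None
```

The lever is in the four-dot slot, at the slot's end by my camera measurement (shift about 0.246, cross about 0.184). The arm is clear, and the job was handed in about 18 s into the 51 s allowed; no verdict came back.

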